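Refit the contact arm and knob of a bench variable transformer

ROBOT

A 7-joint arm with a two-finger parallel gripper is mounted at the origin on the work surface. World frame = base frame: x ahead of the robot, y to its left, z up, the work surface at z = 0. Lengths are in m, angles in rad, forces in N, time in s.
With the tool pointing down it reaches from about 0.4 to 0.9 m from the base axis. Payload 5.5 kg.
Tool frame: the origin (TCP) lies midway between the tips of the shut fingers; the grasp point (between the pads) lies 19 mm behind it (manip.grip_depth is the distance from the TCP to the grasp point, in m); z points along the fingers, x is the direction in which the jaws open and shut, and the axes are right-handed (so a half turn about z gives the same grasp; the last joint's range is limited). The gripper opens to 92 mm and grips with 3 to 60 N. Pads are 19 mm wide; open, the fingers measure 130 mm over their backs; the gripper's body (75 mm by 190 mm) begins 47 mm behind the grasp point.
Start: joints at [-1.006, 0.501, -0.427, 1.55, 0.221, 1.138, -0.21], TCP at [0.193, 0.621, 0.227] pointing down, gripper open.
Joint ranges: [-2.88, 2.88], [-0.31, 2.03], [-1.54, 1.56], [0.2, 2.42], [-1.41, 4.55], [0.19, 2.02], [-2.57, 2.57]. Speed limits (rad/s): [2.57, 2.57, 3.14, 3.14, 3.14, 3.14, 3.14].

INTERFACE

Orientations are given as a unit quaternion [x, y, z, w].
In Python, from bench import manip, effector, viewer gives the robot as it stands. Calls block until the motion is done:
- manip.move_pose(position, orientation): joint-space move of the TCP to a pose.
- manip.servo_line(position, ori=None, vel=0.15): straight line of the TCP; ori=None keeps the orientation; vel is the mean speed in m/s.
- manip.movej(angles): joint-space move.
- effector.open_jaws() and effector.close(f_grip=None): open the fingers fully, or close them until they stop; f_grip is the grip in N (None keeps the last).
- manip.sleep(seconds).
- manip.solve_ik(position, orientation): joint angles nearest the present ones, or None.
- viewer.get_image(name): name is "scene" or "top" or "wrist"; returns the picture (420x560x3 uint8, red, green, blue); there is no depth.
- viewer.get_calibration(name): a dict with "vfov" (degrees; the focal length in pixels is half the picture's height over the tangent of half this angle, whatever the lens; pixels are square), "cx", "cy" (the principal point, pixels), "dist_coeffs" ([k1, k2, p1, p2, k3] as OpenCV has them; the pictures are not rectified), "eye" and "attitude" of the camera in the world. Camera axes: x right, y down, z forward; pixel columns grow to the right and rows downward; lengths in m; the calibration is good to about 2 mm. A picture is of the moment at which its call begins: read the wrist's pose just before it. get_calibration takes no time and is no camera call; for the wrist camera it gives the pose at the moment of the call.
A pose or a line that the arm cannot do raises manip.PlanningError and nothing moves.
- manip.hand_in(): hands the job in, once; it reports no verdict.
Readings, each from a call of its own:
- manip.current_clock(): time.
- manip.current_q(): joint angles.
- manip.current_joint_velocities(): joint speeds.
- manip.current_tau(): joint torques, N m.
- manip.current_tool_pos(): TCP position.
- manip.current_tcp_rot(): TCP orientation.
- manip.current_force(): force on the tool from outside, world axes, zero at the start.
- manip.current_wrist_torque(): the same for the moment, N m.
- manip.current_finger_gap(): finger opening in m.
Only numpy, scipy, OpenCV 4.12 (cv2) and the standard library are available. Lean on these libraries where they do the work, as an engineer would, in place of code of your own. Each camera call takes 0.05 s, during which the arm holds its last target. There are 200 camera calls.

TASK

The variable transformer on the bench is being put back together. Turn its contact arm on the upright shaft until the tab under the hub drops into the keyway and the hub sits fully down on the flange; then put the large control knob over the shaft end, fully down on the hub, and let go. Leave the other things on the bench where they are.

Things in the scene. Friction and masses are not known exactly. Their poses are not given: they have to be found in the camera images.
- transformer: Variable transformer, fixed: round dark steel base 150 mm across, copper-coloured ring winding 128 mm across, 60 mm high; on top a square steel flange 76 x 76 mm, its flat top 80 mm above the bench, with an upright shaft in the middle. Origin: on the shaft's axis at bench height; z up; x along the keyway, towards the black terminal block (46 mm wide, 32 mm high) on the base's edge, 71 to 89 mm out.
- shaft_top (a point): Centre of the top of the upright steel shaft, 150 mm above the bench. The shaft is 24 mm in diameter; its last 6 mm taper to 14 mm. With the hub fully down it stands 30 mm out of the hub.
- keyway_end (a point): Where the one keyway meets the flange's edge, at the height of the flange's top, 38 mm from the axis. The keyway is a straight slot 17 mm wide and 14 mm deep in the flange's top, from the shaft out to this edge.
- contact_arm: Contact arm, loose on the shaft: black hub 56 mm diameter, 40 mm high, 26 mm through bore, with one radial aluminium arm. Origin: centre of the hub's underside; z up along the bore; x along arm and tab. Start: underside about 90 mm above the bench, arm 0.5 to 1.4 rad counter-clockwise (from above) of the keyway. Home: 80 mm. 0.16 kg. The hub's upper part can be gripped across, beside the arm.
- tab (a point): Middle of the lower face of the one steel tab under the hub, straight below the arm: 12 mm wide, 15 to 30 mm from the axis, standing 10 mm down. At the start it stands on the flange top beside the keyway. With the arm over the keyway (play about 0.08 rad each way) it drops in by its weight or a light push, and the hub goes down 10 mm.
- brush_end (a point): Outer end of the arm, 79 mm from the axis. The arm is 14 mm wide and 10 mm thick, its underside 8 mm above the hub's underside; it ends in a dark brush block 18 mm wide, 16 mm long, from 5 mm below to 15 mm above the hub's underside.
- control_knob: Large black control knob with an aluminium disc on top, 52 mm diameter, 46 mm high, standing upright on the bench. A plain round blind bore, 28 mm diameter and 34 mm deep, opens in its underside; no key, any yaw fits. Origin: centre of its underside; z up. Fitted fully down it rests on the hub, its underside 120 mm above the bench. About 0.09 kg.
- small_knob: Bystander: small solid black knob, 34 mm diameter, 26 mm high. Origin: centre of its underside.
- capacitor: Bystander: blue can capacitor standing upright, 35 mm diameter, 60 mm high and 6 mm terminals. Origin: centre of its underside.
- screwdriver: Bystander: screwdriver 200 mm long lying on the bench near the robot. Origin below its middle; x from handle to tip.
- meter: Bystander: dark hand multimeter lying flat, 85 x 170 x 36 mm. Origin: centre of its underside; y along its length.
- spare_core: Bystander: dark steel ring core, 90 mm outside, 50 mm inside, 30 mm high. Origin: centre of its underside.
- cleaner: Bystander: spray can 52 mm diameter, 150 mm high, standing. Origin: centre of its underside.
Mind the look-alikes: they are no part of the job. Leave any red look-alike of the control_knob alone.

How it is judged:
By the outcome, as a careful person would: the job done as asked, in the order asked, and still so for the second after the job is handed in, with the robot touching nothing.
It also fails if it takes over 61 s, if anything falls off the work surface, if the arm or the gripper's body presses on something with over 40 N, if the wrist force passes 120 N, or if a joint passes its speed limit or range.

## Working session

There is one attempt and no reset: what is moved stays moved. The work goes in short steps, each a Python script; the robot and the scene stay as the last script left them, time stands still between calls to the robot, and variables do not carry over. Pictures are saved under pics/ and viewed, on a budget of 10 in all, crops included, one or two more only if the job needs it, and the job is handed in when it is done.

```bash
mkdir -p pics; cat > h.py <<'E'
import numpy as np, cv2
from scipy.spatial.transform import Rotation as R
from bench import manip, effector, viewer
def K(c):
    f=210/np.tan(np.radians(c['vfov'])/2); return np.array([[f,0,c['cx']],[0,f,c['cy']],[0,0,1.]])
def rot(a):
    a=np.array(a,float); return R.from_quat(a).as_matrix() if a.size==4 else a.reshape(3,3)
def pix2z(c,uv,z):
    n=cv2.undistortPoints(np.array(uv,float).reshape(-1,1,2),K(c),np.array(c['dist_coeffs'],float)).reshape(-1,2)
    d=np.c_[n,np.ones(len(n))]@rot(c['attitude']).T; e=np.array(c['eye'])
    return e+d*((np.reshape(z,(-1,1))-e[2])/d[:,2:])
def proj(c,P):
    A=rot(c['attitude']); p=(np.reshape(P,(-1,3))-np.array(c['eye']))@A
    return cv2.projectPoints(p,np.zeros(3),np.zeros(3),K(c),np.array(c['dist_coeffs'],float))[0].reshape(-1,2)
def down(yaw): # tool x at yaw, z down
    return (R.from_euler('z',yaw)*R.from_euler('x',np.pi)).as_quat()
def save(img,name): cv2.imwrite('pics/'+name,np.ascontiguousarray(img[...,::-1]))
E
python3 - <<'E'
from h import *
for n in ('scene','top','wrist'):
    c=viewer.get_calibration(n); print(n,c)
    im=viewer.get_image(n); np.save(n+'.npy',im)
    if n!='wrist': save(cv2.resize(im,None,fx=1.42,fy=1.42),n+'0.png')
print(manip.current_tcp_rot(),manip.current_clock())
E
```

```text
scene {'vfov': 42.76718166154675, 'cx': 283.10097122907933, 'cy': 216.26912120205776, 'dist_coeffs': array([-0.14877068,  0.        ,  0.        ,  0.        ,  0.        ]), 'eye': array([ 1.58209855, -0.29327422,  0.94181855]), 'attitude': array([ 0.70338361,  0.5584236 , -0.26909453, -0.34785445])}
top {'vfov': 42.46212062131849, 'cx': 273.8023687732471, 'cy': 201.93054986574055, 'dist_coeffs': array([0.01482745, 0.        , 0.        , 0.        , 0.        ]), 'eye': array([ 0.45836997, -0.02197115,  1.56459969]), 'attitude': array([ 0.71251032, -0.70072204,  0.02970367, -0.02086519])}
wrist {'vfov': 67.75999321623179, 'cx': 281.9941433978396, 'cy': 209.865323069876, 'dist_coeffs': array([-0.0404675,  0.       ,  0.       ,  0.       ,  0.       ]), 'eye': array([0.11699105, 0.64421268, 0.38265135]), 'attitude': array([0.79659989, 0.58654395, 0.08557559, 0.11862388])}
[ 8.05335867e-01  5.92818363e-01 -6.00430176e-04  4.11486632e-04] 0.15
```

View pics/scene0.png

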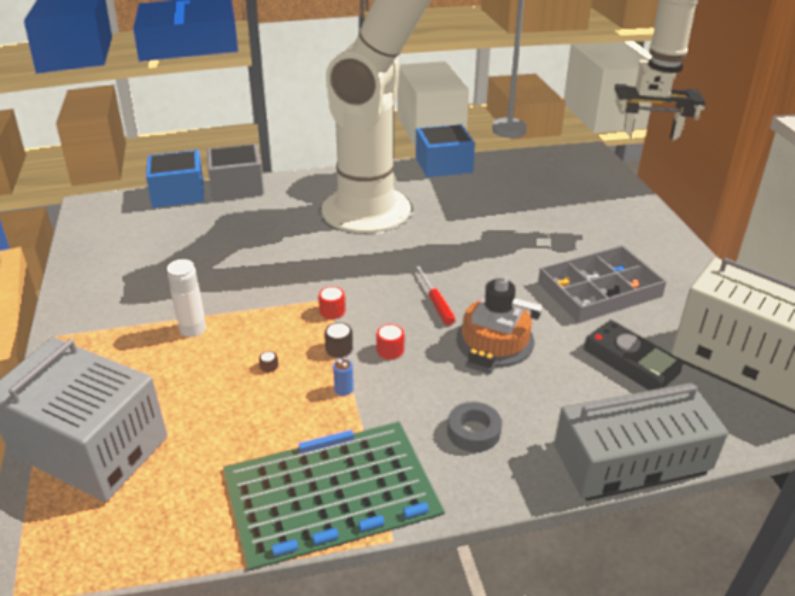

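View pics/top0.png

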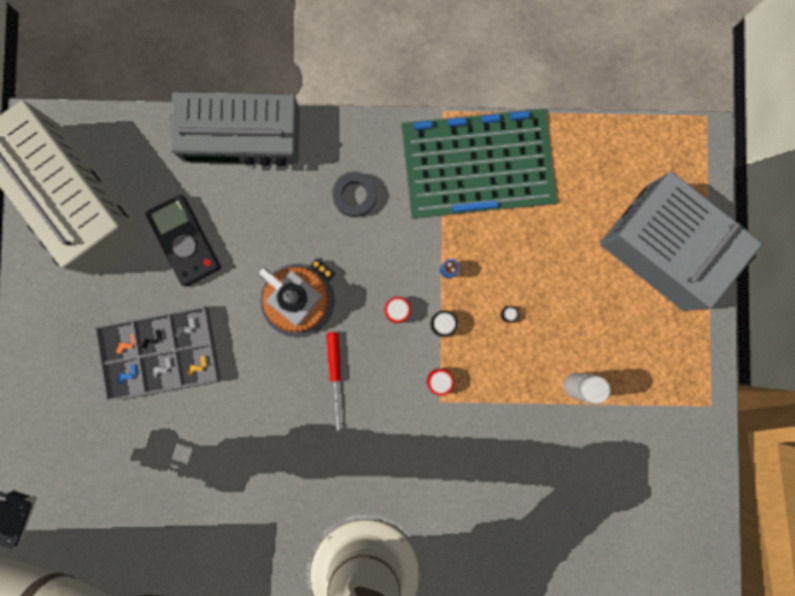

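Top view (shown at 1.42x): the transformer is at (292,297), with its terminal block at (321,268) and the arm pointing to (265,273). The control-knob candidates are a large black one at (444,323), red ones at (398,309) and (440,382), which are look-alikes, and a small black one at (511,314). I choose the large black one and check it in a close crop.

```bash
python3 - <<'E'
from h import *
c=viewer.get_calibration('top'); s=1.42
q=lambda u,z:print(u,z,pix2z(c,[(u[0]+.5)/s-.5 for _ in [0]]+[(u[1]+.5)/s-.5],z).round(4))
q((292,297),.15); q((321,268),.032); q((267,275),.1); q((444,323),.046); q((511,314),.026);q((398,309),.046);q((440,382),.046)
im=np.load('top.npy'); 
a=cv2.resize(im[165:245,165:245],None,fx=5,fy=5,interpolation=cv2.INTER_CUBIC)
b=cv2.resize(im[187:267,273:353],None,fx=5,fy=5,interpolation=cv2.INTER_CUBIC)
s_=cv2.resize(np.load('scene.npy')[185:265,310:390],None,fx=2.5,fy=2.5)
save(np.hstack([a,b]),'crop1.png')
E
```

```text
(292, 297) 0.15 [[0.5383 0.1396 0.15  ]]
(321, 268) 0.032 [[0.6041 0.0966 0.032 ]]
(267, 275) 0.1 [[0.5824 0.194  0.1   ]]
(444, 323) 0.046 [[ 0.4977 -0.15    0.046 ]]
(511, 314) 0.026 [[ 0.5185 -0.2862  0.026 ]]
(398, 309) 0.046 [[ 0.5239 -0.0586  0.046 ]]
(440, 382) 0.046 [[ 0.3816 -0.1434  0.046 ]]
```

View pics/crop1.png

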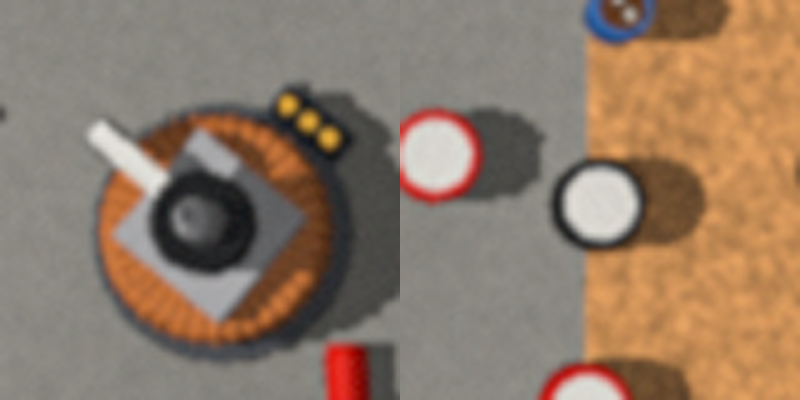

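The crop shows the large black knob with an aluminium disc at crop (598,203). Red look-alikes sit left of it and below it. The keyway points to the terminal block (upper right) and the arm points upper left. Next I'll get a wrist close-up with the camera over the shaft.

```bash
python3 - <<'E'
from h import *
T=rot(manip.current_tcp_rot()); p=np.array(manip.current_tool_pos()); c=viewer.get_calibration('wrist')
off=T.T@(np.array(c['eye'])-p); print('cam in tool',off.round(4),'z',(T.T@rot(c['attitude'])).round(3).tolist())
ax=np.array([.538,.1396])
for y in (2.46,-.68):
  for d in (0,-.7,-1.46):
    q=manip.solve_ik([*ax,.11],down(y+d)); print(y,d,None if q is None else np.round(q,2))
for y in (-.96,2.18):
  q=manip.solve_ik([.4977,-.15,.02],down(y)); print('knob',y,None if q is None else np.round(q,2))
def camto(xy,z,y):
    o=rot(down(y))@off; return [xy[0]-o[0],xy[1]-o[1],z]
for y in (2.46,-.68):
    q=manip.solve_ik(camto(ax,.26,y),down(y)); print('view',y,camto(ax,.26,y),None if q is None else np.round(q,2))
E
```

```text
cam in tool [ 0.0002 -0.0798 -0.1569] z [[1.0, 0.0, -0.001], [0.0, 0.957, 0.289], [0.001, -0.289, 0.957]]
2.46 0 [ 0.04  0.48 -0.43  1.89  0.27  0.83  1.93]
2.46 -0.7 [-0.07  0.46 -0.29  1.89  0.18  0.81  1.31]
2.46 -1.46 [-0.18  0.45 -0.16  1.89  0.1   0.8   0.62]
-0.68 0 [-0.39  0.45  0.11  1.9  -0.07  0.8  -0.92]
-0.68 -0.7 [-0.48  0.45  0.22  1.9  -0.13  0.8  -1.57]
-0.68 -1.46 [-1.11  0.76  1.13  1.92 -0.82  1.02 -1.74]
knob -0.96 [-0.23  0.63  0.59  2.04 -0.58  0.65 -0.21]
knob 2.18 [ 0.36  0.55 -0.15  2.02  0.14  0.58  2.3 ]
view 2.46 [np.float64(0.5884612871224072), np.float64(0.2014486986751832), 0.26] [-0.04  0.42 -0.45  1.59  0.19  1.17  1.93]
view -0.68 [np.float64(0.48763728038657955), np.float64(0.07767101244971286), 0.26] [-0.33  0.15  0.13  1.91 -0.02  1.08 -0.87]
```

```bash
python3 - <<'E'
from h import *
manip.move_pose([.538,.1396,.25],down(2.46)); print(manip.current_clock())
c=viewer.get_calibration('wrist'); im=viewer.get_image('wrist'); np.save('w1.npy',im)
import pickle; pickle.dump(c,open('w1.pkl','wb'))
save(cv2.resize(im,None,fx=1.42,fy=1.42,interpolation=cv2.INTER_CUBIC),'w1.png')
E
```

```text
2.275
```

View pics/w1.png

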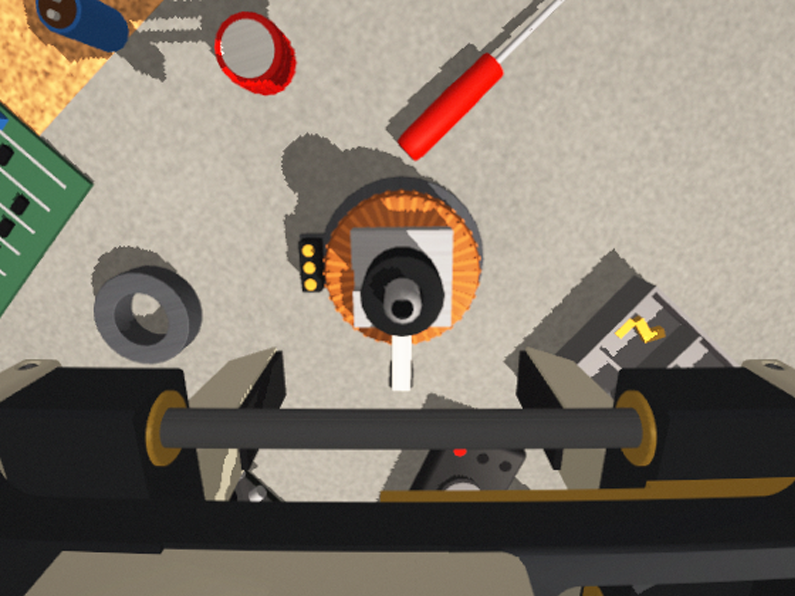

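The wrist view (1.42x) shows the shaft top at (402,308), flange corners at (351,229) and (453,229), terminal screws at (307,250)–(311,285), and the arm running straight down to (401,388). I'll compute positions from these and overlay the model.

```bash
cat > fit.py <<'E'
from h import *
import pickle
from scipy.optimize import least_squares
c=pickle.load(open('w1.pkl','rb')); ct=viewer.get_calibration('top'); s=1.42
px=lambda l:(np.array(l,float)+.5)/s-.5
print('shaft',pix2z(c,px([(402,308)]),.15).round(4),'screws',pix2z(c,px([(307,250),(309,268),(311,285)]),.033).round(4).tolist())
F=pix2z(c,px([(351,229),(453,229),(355,327)]),.08)[:,:2]; print('flange',F.round(4).tolist())
e=F[1]-F[0]; print('edge len',np.linalg.norm(e),'yaw kw',np.arctan2(*(-e)[::-1]))
A=pix2z(c,px([(401,340),(401,385)]),.106)[:,:2]; print('arm',A.round(4).tolist(),np.arctan2(*(A[1]-A[0])[::-1]))
W=px([(402,308),(351,229),(453,229),(307,250),(309,268),(311,285)])
T=np.array([165,165])+(np.array([(195,130),(305,217),(222,322),(115,235)])+.5)/5-.5
def M(x,y,a):
    r=rot(R.from_euler('z',a).as_quat()); L=lambda P:np.array(P)@r.T+[x,y,0]
    return L([(0,0,.15),(.038,-.038,.08),(-.038,-.038,.08),(.08,-.014,.034),(.08,0,.034),(.08,.014,.034)]),L([(.038,.038,.08),(.038,-.038,.08),(-.038,-.038,.08),(-.038,.038,.08)])
def res(v):
    a,b=M(*v); return np.r_[(proj(c,a)-W).ravel(),1*(proj(ct,b)-T).ravel()]
f=least_squares(res,[.538,.1396,-.58],loss='soft_l1'); print(f.x,res(f.x).reshape(-1,2).round(1).tolist())
x,y,a=f.x
im=np.load('w1.npy'); im=cv2.resize(im[120:280,190:350],None,fx=3.7,fy=3.7,interpolation=cv2.INTER_CUBIC)
def dr(P,col,cl=True):
    q=((proj(c,P)-[190,120]+.5)*3.7-.5).astype(int); cv2.polylines(im,[q.reshape(-1,1,2)],cl,col,1)
u=np.array([np.cos(a),np.sin(a)]); n=np.array([-u[1],u[0]]); o=np.array([x,y])
P=lambda r,t,z:[*(o+r*u+t*n),z]
dr([P(.038*i,.038*j,.08) for i,j in((1,1),(1,-1),(-1,-1),(-1,1))],(0,255,0))
th=np.linspace(0,2*np.pi,40)
dr([P(.028*np.cos(t),.028*np.sin(t),.13) for t in th],(255,0,255)); dr([P(.007*np.cos(t),.007*np.sin(t),.15) for t in th],(0,255,255))
dr([P(.071,.023,.032),P(.089,.023,.032),P(.089,-.023,.032),P(.071,-.023,.032)],(0,255,0))
aa=np.arctan2(*(A[1]-A[0])[::-1]); v=np.array([np.cos(aa),np.sin(aa)]);m=np.array([-v[1],v[0]])
dr([[*(o+r*v+t*m),.108] for r,t in((.028,.007),(.079,.007),(.079,-.007),(.028,-.007))],(255,0,0))
dr([P(.0,.0085,.08),P(.038,.0085,.08),P(.038,-.0085,.08),P(0,-.0085,.08)],(255,255,0))
save(im,'fit1.png')
E
python3 fit.py
```

```text
shaft [[0.5392 0.1459 0.15  ]] screws [[0.5932, 0.0844, 0.033], [0.6025, 0.0971, 0.033], [0.6114, 0.1094, 0.033]]
flange [[0.5441, 0.0927], [0.4858, 0.1399], [0.5919, 0.1528]]
edge len 0.07501058739993761 yaw kw -0.6805004738509894
arm [[0.5641, 0.1758], [0.5871, 0.2041]] 0.8905401713166426
[ 0.53906947  0.1460498  -0.66612423] [[0.2, 0.0], [-1.0, 0.8], [-0.0, -0.3], [0.5, 1.0], [-0.1, -0.4], [-0.7, -1.3], [0.6, 0.2], [-0.1, 0.2], [-1.1, 0.6], [-1.1, 0.6]]
```

View pics/fit1.png

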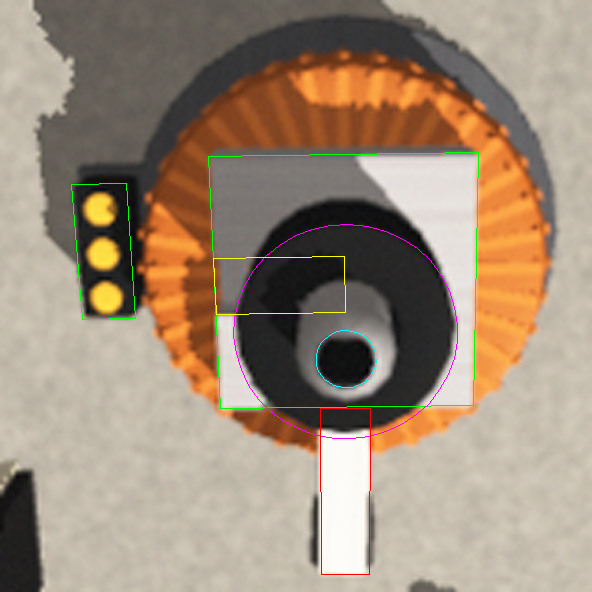

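The fit agrees to about 1 px, with the axis at (0.539,0.146) and keyway yaw −0.67. But the arm reads 1.55 rad from the keyway, against the stated 0.5–1.4, so I'll look for the slot itself by brightening the shadow and checking a second view from another side.

```bash
python3 - <<'E'
from h import *
import pickle
T=None; ax=[.539,.146]
for y in (-2.0,-1.6,-1.2):
    q=manip.solve_ik([*ax,.24],down(y))
    if q is not None: print(y,np.round(q,2)); break
manip.movej(q); print(manip.current_clock())
c=viewer.get_calibration('wrist'); im=viewer.get_image('wrist'); np.save('w2.npy',im); pickle.dump(c,open('w2.pkl','wb'))
def crop(im,c):
    u,v=proj(c,[[.555,.135,.08]])[0].astype(int); print(u-45,v-45)
    k=cv2.resize(im[v-45:v+45,u-45:u+45],(400,400),interpolation=cv2.INTER_CUBIC)
    return (255*(k/255.)**.5).astype(np.uint8)
save(np.hstack([crop(np.load('w1.npy'),pickle.load(open('w1.pkl','rb'))),crop(im,c)]),'cmp.png')
E
```

```text
-2.0 [-1.25  0.67  1.36  1.81 -0.69  1.25 -1.69]
5.45
220 152
239 129
```

View pics/cmp.png

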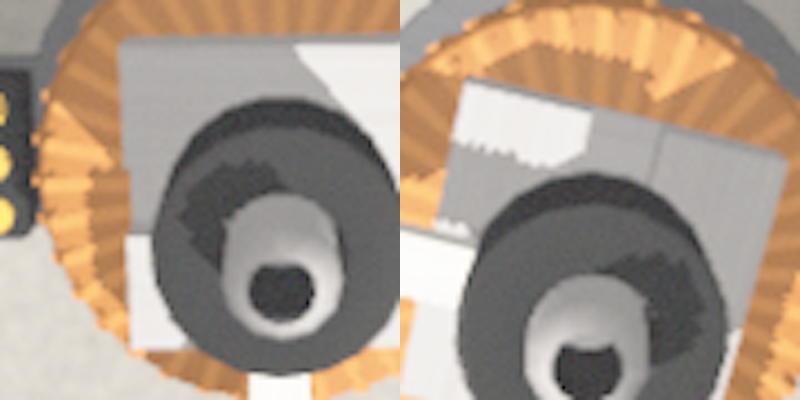

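On the right, the slot shows in the flange edge facing the terminal block, between crop x≈590 and 660, midway between the corners (465,80) and (785,155). So the keyway direction is confirmed. I'll refine with numbers.

```bash
python3 - <<'E'
from h import *
import pickle
c=pickle.load(open('w2.pkl','rb'))
p=np.array([(465,80),(785,155),(590,110),(659,127)],float)-[400,0]; p=(p+.5)/(400/90)-.5+[239,129]
P=pix2z(c,p,.08)[:,:2]; e=P[0]-P[1]; print(P.round(4),np.linalg.norm(e),'yaw',np.arctan2(*e[::-1])-np.pi/2)
sh=pix2z(c,(np.array([(586-400,371)])+.5)/(400/90)-.5+[239,129],.15)[0]; print(sh)
m=(P[2]+P[3])/2-sh[:2]; print('slot',np.linalg.norm(m),np.arctan2(m[1],m[0]))
# brush in w2: detect brightest arm pixels region
im=np.load('w2.npy'); ar=.89
print(proj(c,[[.539+.079*np.cos(ar),.146+.079*np.sin(ar),.108]]))
ax=[.539,.146]
q=manip.solve_ik([*ax,.2],down(2.46)); print(np.round(q,2))
E
```

```text
[[0.5936 0.1522]
 [0.548  0.0932]
 [0.5758 0.1294]
 [0.5658 0.1168]] 0.074525765820067 yaw -0.657655528608447
[0.53969628 0.14669584 0.15      ]
slot 0.039016225390320756 -0.6497550258543969
[[200.12379851 179.1731066 ]]
[ 0.6   0.71 -1.3   1.8   0.73  1.22  1.54]
```

```bash
python3 - <<'E'
from h import *
ax=[.5393,.1462]; a0=.885; kw=-.66
manip.movej([-0.04,0.42,-0.45,1.59,0.19,1.17,1.93])
manip.move_pose([*ax,.2],down(a0+np.pi/2))
print(np.round(manip.current_q(),2),manip.current_clock())
f0=np.array(manip.current_force()); print(f0.round(2))
manip.servo_line([*ax,.108],vel=.1); effector.close(f_grip=12)
print('gap',manip.current_finger_gap(),np.array(manip.current_force()).round(1))
for d in np.linspace(a0,kw,9)[1:]:
    manip.move_pose([*ax,.108],down(d+np.pi/2))
    print(round(d,2),np.array(manip.current_force()).round(1),np.array(manip.current_wrist_torque()).round(2),round(manip.current_clock(),2))
    if np.linalg.norm(manip.current_force())>40: break
print(manip.current_tool_pos(),manip.current_finger_gap())
E
```

```text
[ 0.04  0.37 -0.44  1.81  0.18  1.    1.99] 9.0083
[-0.01  0.43  0.93]
gap 0.05657201982583063 [ 0.9 -0.9  1.1]
0.69 [ 1.4 -1.   0.7] [-0.11 -0.32 -0.03] 11.02
0.5 [ 1.1 -0.  -0.3] [-0.09 -0.32  0.03] 11.3
0.31 [ 1.9 -0.2  1. ] [ 0.06 -0.41  0.05] 11.58
0.11 [1.8 0.5 0. ] [ 0.26 -0.37  0.01] 11.87
-0.08 [1.5 1.9 0.2] [ 0.22 -0.24  0.05] 12.15
-0.27 [1.  0.8 0.9] [ 0.28 -0.32  0.01] 12.43
-0.47 [ 1.1  1.7 -0.2] [ 0.22 -0.41 -0.02] 12.72
-0.66 [ 2.4  1.7 -2.4] [ 0.49 -0.6   0.02] 13.0
[0.53935141 0.14643289 0.10785146] 0.05675465720548136
```

Smooth, with low forces. Next I'll push down gently while checking force.

```bash
python3 - <<'E'
from h import *
ax=[.5393,.1462]
for z in (.106,.104,.102,.100,.098,.0965):
    manip.servo_line([*ax,z],vel=.03); f=np.array(manip.current_force()); print(z,f.round(1),round(manip.current_tool_pos()[2],4))
    if f[2]>15: break
effector.open_jaws(); manip.sleep(.3)
manip.servo_line([*ax,.25],vel=.15); print(np.array(manip.current_force()).round(1),manip.current_clock())
import pickle
c=viewer.get_calibration('wrist'); im=viewer.get_image('wrist'); np.save('w3.npy',im); pickle.dump(c,open('w3.pkl','wb'))
im=im.copy()
u=np.array([np.cos(-.66),np.sin(-.66)]); n=np.array([-u[1],u[0]]); o=np.array(ax)
def dr(P,col): cv2.polylines(im,[proj(c,P).round().astype(int).reshape(-1,1,2)],True,col,1)
t=np.linspace(0,2*np.pi,40)
raw=im.copy()
for z,col in((.12,(0,255,0)),(.13,(255,0,255))):
    dr([[ax[0]+.028*np.cos(x),ax[1]+.028*np.sin(x),z] for x in t],col)
dr([[*(o+r*u+k*n),.098] for r,k in((.028,.007),(.079,.007),(.079,-.007),(.028,-.007))],(255,0,0))
v=proj(c,[[*(o+.03*u),.09]])[0].astype(int); sl=np.s_[max(v[1]-65,0):v[1]+65,v[0]-65:v[0]+65]
save(np.hstack([cv2.resize(k[sl],(400,400),interpolation=cv2.INTER_CUBIC) for k in(raw,im)]),'w3.png')
E
```

```text
0.106 [ 3.3  1.8 -3.5] 0.1058
0.104 [ 3.8  1.6 -3.4] 0.1039
0.102 [ 4.7  3.  -3. ] 0.1019
0.1 [ 3.8  2.8 -2. ] 0.0999
0.098 [3.7 0.8 1.3] 0.0983
0.0965 [-0.3  0.5  9.1] 0.0976
[ 0.6  0.7 -0.6] 16.7333
```

View pics/w3.png

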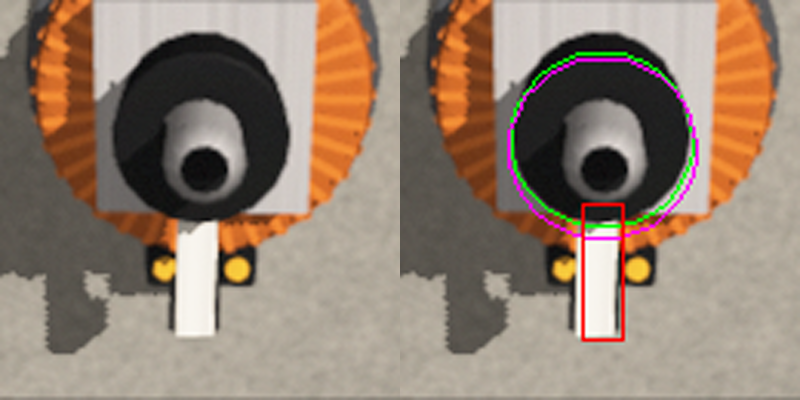

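The hub moved freely down to z=0.0977 (10 mm lower) and then met 9 N, so it is seated. The picture shows the arm centred over the terminal block, i.e. over the keyway. The shaft top is at left-crop (205,168). Next I'll look at the knob from above it.

```bash
python3 - <<'E'
from h import *
import pickle
c=pickle.load(open('w3.pkl','rb')); ax=[.5393,.1462]; u=np.array([np.cos(-.66),np.sin(-.66)])
v=proj(c,[[*(np.array(ax)+.03*u),.09]])[0].astype(int)
print('shaft',pix2z(c,(np.array([(205,168)])+.5)/(400/130)-.5+v-65,.15))
manip.move_pose([.4977,-.15,.2],down(.65)); print(manip.current_clock(),np.round(manip.current_q(),2))
c=viewer.get_calibration('wrist'); im=viewer.get_image('wrist'); np.save('w4.npy',im); pickle.dump(c,open('w4.pkl','wb'))
g=im.min(2); m=(g>140).astype(np.uint8); n,l,s,ce=cv2.connectedComponentsWithStats(m)
for i in range(1,n):
    if s[i,4]>300: print(s[i],ce[i].round(1),pix2z(c,[ce[i]],.046).round(4), np.linalg.norm(pix2z(c,[[s[i,0],ce[i][1]]],.046)-pix2z(c,[[s[i,0]+s[i,2],ce[i][1]]],.046)).round(4))
save(im,'w4.png')
E
```

```text
shaft [[0.53911204 0.14716928 0.15      ]]
17.9417 [ 0.11  0.27  0.15  1.92 -0.05  0.96  0.93]
[ 168   99   42   43 1391] [188.6 119.8] [[ 0.3805 -0.1426  0.046 ]] 0.0407
[ 340  118   40   41 1317] [359.4 137.9] [[ 0.5223 -0.0558  0.046 ]] 0.0392
[281 132  27  39 322] [293.9 153.5] [[ 0.4809 -0.1067  0.046 ]] 0.0266
[ 261  177   40   38 1159] [280.6 195.3] [[ 0.4963 -0.1486  0.046 ]] 0.041
[371 242  57  38 889] [397.4 262.5] [[ 0.6449 -0.1309  0.046 ]] 0.0637
[ 137  245   57   42 1128] [163.4 268. ] [[ 0.4432 -0.2935  0.046 ]] 0.064
[  0 253  37  25 332] [ 13.2 263.2] [[ 0.3028 -0.3957  0.046 ]] 0.045
[   18   387   357    33 10395] [199.8 404.3] [[ 0.5831 -0.437   0.046 ]] 0.4819
```

View pics/w4.png

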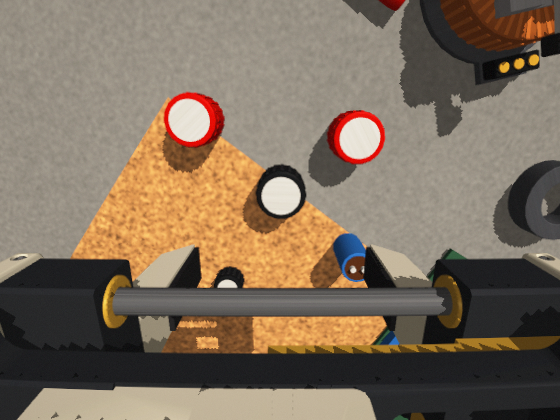

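The target knob, black with an aluminium disc, is centred at pixel (281,196), giving (0.496,−0.149). That agrees with the top view. The red look-alikes at (190,120) and (358,137) and the capacitor at (352,258) all clear the fingers at this yaw. Next I'll grasp it and carry it over.

```bash
python3 - <<'E'
from h import *
import pickle
k=[.4964,-.1489]
manip.servo_line([*k,.12]); manip.servo_line([*k,.016],vel=.08)
f=np.array(manip.current_force()); effector.close(f_grip=20)
print('gap',manip.current_finger_gap(),f.round(1))
manip.servo_line([*k,.23]); manip.sleep(.2); print('gap',manip.current_finger_gap(),np.array(manip.current_force()).round(2))
manip.move_pose([.5393,.1466,.23],down(.65)); manip.sleep(.2)
print(manip.current_tool_pos(),np.array(manip.current_force()).round(2),manip.current_clock())
c=viewer.get_calibration('wrist'); im=viewer.get_image('wrist'); np.save('w5.npy',im); pickle.dump(c,open('w5.pkl','wb'))
t=np.linspace(0,2*np.pi,60); o=im.copy()
zt=.23-.016+.046
for z,r in((zt,.026),(zt-.046,.026)): cv2.polylines(o,[proj(c,[[.5393+r*np.cos(x),.1466+r*np.sin(x),z] for x in t]).round().astype(int).reshape(-1,1,2)],True,(0,255,0),1)
save(o,'w5.png')
E
```

```text
gap 0.05151662724124754 [-0.4  0.2  0.2]
gap 0.051421898262434984 [-0.41 -0.78 -0.49]
[0.53968545 0.14467159 0.23006295] [ 0.22  0.48 -0.57] 23.9583
```

View pics/w5.png

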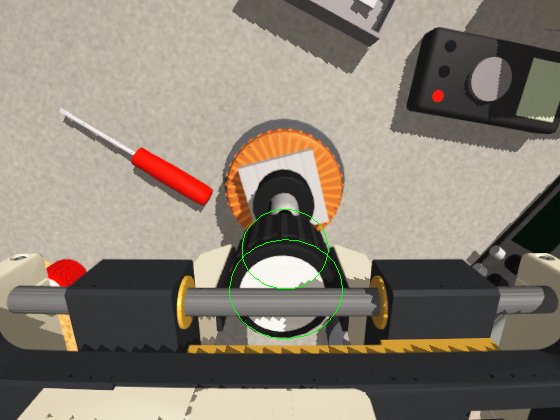

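The knob is held upright, with its underside outline matching the overlay. The TCP reads 2 mm off the commanded y, so I'll check that before descending.

```bash
python3 - <<'E'
from h import *
import sys
t=np.array([.5393,.1466])
print(manip.current_tool_pos(), R.from_quat(manip.current_tcp_rot()).apply([0,0,1]).round(4))
manip.servo_line([*t,.18],vel=.1); manip.sleep(.15); print(manip.current_tool_pos())
def go(z,lim):
    manip.servo_line([*t,z],vel=.04); f=np.array(manip.current_force()); p=manip.current_tool_pos()
    print(z,np.round(p,4),f.round(1)); return f[2]<lim and np.linalg.norm(f[:2])<15
for z in (.172,.168,.164,.160,.156,.150,.144,.139,.137,.136,.135):
    if not go(z,8): print('stop'); break
print(manip.current_clock(),manip.current_finger_gap())
E
```

```text
[0.53962748 0.14504259 0.2300786 ] [ 2.e-04 -3.e-04 -1.e+00]
[0.53998419 0.14681369 0.18087366]
0.172 [0.539  0.1465 0.1716] [ 0.2 -0.2 -0.4]
0.168 [0.5391 0.1465 0.1677] [ 0.8  0.4 -0.9]
0.164 [0.539  0.1465 0.1636] [ 0.   0.2 -0.2]
0.16 [0.5391 0.1465 0.1597] [ 0.5 -0.3 -0.1]
0.156 [0.539  0.1465 0.1557] [-0.4  0.4 -0.3]
0.15 [0.539  0.1465 0.1496] [-0.3  0.1 -0.6]
0.144 [0.539  0.1465 0.1436] [-0.2 -0.3 -0.4]
0.139 [0.539  0.1465 0.1386] [-0.   0.  -1.5]
0.137 [0.5392 0.1466 0.1369] [ 0.6 -0.4 -0.6]
0.136 [0.5394 0.1466 0.1361] [-0.2  0.7 -0.5]
0.135 [0.5395 0.1466 0.136 ] [-1.6 -1.   7.5]
27.7833 0.051416841560021416
```

Contact is at exactly 0.136, which puts the underside at 0.120, so the knob is fully down. I'll release, retreat and take the final check.

```bash
python3 - <<'E'
from h import *
effector.open_jaws(); manip.sleep(.3)
p=np.array(manip.current_tool_pos()); manip.servo_line([p[0],p[1],.30],vel=.15)
manip.move_pose([.42,-.02,.32],down(.65)); manip.sleep(.3)
print(np.array(manip.current_force()).round(2),manip.current_clock())
c=viewer.get_calibration('scene'); a=viewer.get_image('scene'); b=viewer.get_image('top'); ct=viewer.get_calibration('top')
t=np.linspace(0,2*np.pi,60); o=a.copy()
u,v=proj(c,[[.539,.1465,.1]])[0].astype(int)
sc=5
A=cv2.resize(a[v-40:v+40,u-40:u+40],None,fx=sc,fy=sc,interpolation=cv2.INTER_CUBIC)
for z,col in((.166,(0,255,0)),(.12,(0,255,255)),(.08,(255,0,255))):
    q=(proj(c,[[.539+.026*np.cos(x),.1465+.026*np.sin(x),z] for x in t])-[u-40,v-40]+.5)*sc-.5
    cv2.polylines(A,[q.astype(int).reshape(-1,1,2)],True,col,1)
B=cv2.resize(b[140:300,160:420],(650,400)); B=B[:,:400]
save(np.hstack([A,B]),'final.png')
# bystander change between first and last pictures
for n,i in(('scene',a),('top',b)):
    d=cv2.absdiff(np.load(n+'.npy'),i).max(2); m=cv2.morphologyEx((d>40).astype(np.uint8),cv2.MORPH_OPEN,np.ones((3,3))); k,l,s,ce=cv2.connectedComponentsWithStats(m); print(n,[x[:5].tolist() for x in s[1:] if x[4]>25])
E
```

```text
[-0.66 -0.55  1.06] 31.2917
scene [[235, 0, 29, 17, 347], [288, 0, 15, 37, 292], [460, 0, 32, 39, 864], [232, 12, 20, 36, 387], [456, 28, 24, 44, 515], [240, 38, 82, 88, 2839], [433, 59, 27, 21, 320], [474, 64, 22, 34, 343], [263, 98, 6, 18, 103], [156, 149, 19, 6, 59], [23, 156, 387, 114, 11314], [343, 186, 21, 19, 258], [0, 201, 15, 52, 610], [368, 212, 13, 13, 92], [336, 217, 14, 19, 141], [357, 221, 7, 5, 29], [216, 228, 33, 27, 582], [360, 230, 10, 7, 53], [289, 245, 15, 13, 133], [306, 256, 11, 9, 82]]
top [[213, 187, 15, 13, 104], [246, 188, 12, 12, 101], [183, 190, 29, 27, 375], [124, 200, 160, 170, 7910], [352, 211, 170, 206, 13216], [306, 218, 28, 19, 421], [358, 220, 7, 6, 31], [293, 246, 13, 47, 290], [283, 249, 175, 128, 7613], [249, 250, 32, 27, 784], [93, 302, 41, 29, 636], [531, 304, 29, 96, 1649], [287, 337, 7, 39, 245], [0, 346, 25, 31, 603], [275, 374, 6, 5, 26], [236, 378, 46, 42, 1673], [0, 400, 23, 20, 346], [24, 411, 28, 9, 166], [360, 417, 23, 3, 62]]
```

View pics/final.png

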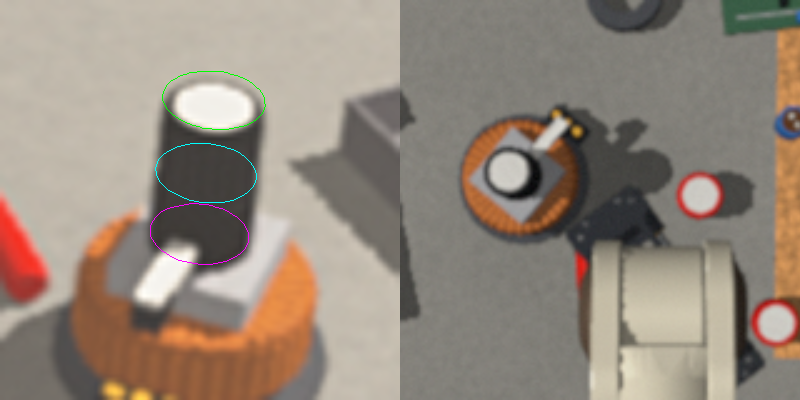

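The knob top matches the 166 mm outline, the hub sits on the flange and the arm points to the terminal block. The red knobs are in place and the gripper is clear.

```bash
python3 -c "
from bench import manip
manip.hand_in(); print(manip.current_clock())"
```

```text
the job is handed in; nothing more can be done
the job is handed in; nothing more can be done
```

The contact arm is turned home and the large black knob is fitted on top of it. I handed the job in at about 31 s on the robot's clock.

- **Contact arm:** I gripped the hub and turned it about 1.55 rad clockwise to the keyway. It then went down 10 mm freely and met about 9 N at the bottom, which means it is seated.
- **Control knob:** It slid over the shaft with almost no side force and met contact (7.5 N) with its underside at 120 mm. I released it, and in the last scene picture its top matches the 166 mm outline.

**Checks that disagreed:**
- The arm's starting angle measured about 1.55 rad from the keyway, outside the stated 0.5–1.4. I confirmed the slot in a second view and the drop agreed with it.
- The TCP read about 2 mm off in y just after the carry. It was back within 0.3 mm as the knob went down onto the shaft.

**Bystanders:** The two red look-alike knobs look unmoved. The comparison of first and last pictures was swamped by the robot and its shadow, so it proves nothing for the rest. I felt no unexpected contact on any move.

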